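Clean a slotted weight under the spray canister and load it on the stem

TASK

Take the slotted weight out of the wooden rack and lay it flat in the middle of the round pedestal in front of the spray canister, let go of it, then press the canister's cap all the way down and let it spring back up, with the weight still lying there. Then take the weight up again and slide it sideways onto the stem of the load stand, under the stem's head, so that it lies flat on the weight that is already there, pushed home around the stem, with its slot facing the side opposite to that weight's slot. Leave everything else where it is.

Things in the scene. Friction and masses are not known exactly. Their poses are not given: they have to be found in the camera images.
- weight: Slotted weight to load: plain steel disc, 66 mm diameter, 28 mm high, about 0.6 kg, one slot 16 mm wide through its full height, from the rim to 8 mm past the centre. Origin: centre of underside; +x points out of the slot's mouth, z up. Starts flat in one of the rack's bays, slot along the bay, ribs 3 mm from its sides: there it can only be gripped along the slot line, one finger at the mouth.
- solid_weight: Plain solid steel disc without slot, 66 mm diameter, 28 mm high, in the rack's other bay; stays there. Origin: centre of its underside.
- rack: Fixed wooden rack 100 mm (x) by 174 mm (y). Origin: centre of underside. Floor 12 mm thick; three ribs along x, 10 mm thick, tops 30 mm above the table, at y = -82, 0, 82 mm. The two bays between them (centres y = -41 and 41 mm, 72 mm wide) are open at both x ends. Discs in it span 12 to 40 mm above the table.
- pedestal (a point): Centre of the top of the round aluminium pedestal, 56 mm diameter, 30 mm above the table, fixed on the dark drip plate (100 mm wide, 8 mm thick) of the spray station. Its +x axis points to the canister, whose axis is 165 mm away; the canister has 64 mm diameter.
- cap_top (a point): Centre of the flat top (40 mm diameter) of the black cap on the fixed canister, 192 mm above the table when up. The cap travels 10 mm straight down against a spring (2 N at first, 6 N at full travel) and returns by itself. A thin spout reaches 54 mm from its axis towards the pedestal, 10 mm below the cap's top.
- cap (a joint): Travel of the cap: 0 m up, 0.010 m fully down.
- stem (a point): On the axis of the load stand's fixed upright stem, 64 mm above the table: level with the top of the weight already there, where the underside of the new one must lie. Stem 10 mm diameter; its head, 24 mm diameter, spans 106 to 114 mm above the table, so a weight comes on only from the side, and held across its slot. Pan 64 mm diameter, top at 36 mm; grey base 120 by 100 by 24 mm.
- lower_weight: The weight already on the load stand: an equal slotted steel disc (66 mm diameter, 28 mm high), loose on the pan around the stem. Origin: centre of its underside; +x points out of its slot's mouth.
- weight_mouth (a point): Middle of the slot's mouth of the slotted weight to be loaded: on its rim, 33 mm from its axis, at half height.
- oil_bottle: Bystander: grey bottle 60 mm diameter, 150 mm high. Origin: centre of its underside.
- mug: Bystander: white mug 80 mm diameter, 90 mm high. Origin: centre of its underside.
- tape: Bystander: roll of paper tape 100 mm diameter, 25 mm high. Origin: centre of its underside.
- carton: Bystander: cardboard box 100 by 140 by 70 mm. Origin: centre of its underside.
- bar_stock: Bystander: upright solid brass cylinder 40 mm diameter, 80 mm high. Origin: centre of its underside.
- screwdriver: Bystander: screwdriver 180 mm long with a black handle, lying on the table. Its x axis runs along it, handle to -x.
- wrench: Bystander: steel wrench 180 mm long, lying on the table. Its x axis runs along it.
Things that resemble listed ones, but are neither listed nor needed, are in the scene too. Leave any green, turquoise or yellow look-alike of the weight alone.

How it is judged (in metres and radians):
On the way, in this order (a step that is already met when the one before it is completed fails the run):
1. the slotted weight lies flat and released on the pedestal (horizontal distance between weight and pedestal below 0.02 m and z of weight in the frame of pedestal between -0.003 and 0.003 m and angle between weight's own z axis and vertical below 0.06 rad and contact force between the fingers and weight below 0.1 N and linear speed of weight below 0.02 m/s), for 0.2 s.
2. the cap is pressed fully down with the weight on the pedestal (value of joint cap above 0.008 m and horizontal distance between weight and pedestal below 0.02 m and z of weight in the frame of pedestal between -0.003 and 0.003 m and angle between weight's own z axis and vertical below 0.06 rad and contact force between the fingers and weight below 0.1 N), for 0.05 s.
3. the cap has sprung back with the weight still on the pedestal (value of joint cap below 0.002 m and horizontal distance between weight and pedestal below 0.02 m and z of weight in the frame of pedestal between -0.003 and 0.003 m and angle between weight's own z axis and vertical below 0.06 rad), for 0.1 s.
At the end, for the whole second after the job is handed in: Weight flat and at rest on the lower weight (height within 3 mm), centre within 8 mm of the stem axis, slot within 60 degrees of opposite to the lower slot; lower weight flat on the pan within 10 mm of the stem; cap up; solid weight and bystanders within 30 mm of their starts (horizontal distance between weight and stem below 0.008 m and z of weight in the frame of stem between -0.003 and 0.003 m and angle between each of weight, lower_weight's own z axis and vertical below 0.06 rad and x of weight_mouth in the frame of lower_weight below -0.0165 m and horizontal distance between lower_weight and stem below 0.01 m and z of lower_weight in the frame of stem between -0.031 and -0.025 m and linear speed of weight below 0.02 m/s and value of joint cap below 0.002 m and distance of each of oil_bottle, mug, tape, carton, bar_stock, screwdriver, wrench, solid_weight from where it was at the start of the episode below 0.03 m); the robot touches nothing.
It fails at once if a bystander or the solid weight is pushed away or tipped (distance of any of oil_bottle, mug, tape, carton, bar_stock, screwdriver, wrench, solid_weight from where it was at the start of the episode above 0.03 m or angle between any of oil_bottle, mug, tape, carton, bar_stock, solid_weight's own z axis and vertical above 0.4 rad).
It also fails if it takes over 72 s, if anything falls off the work surface, if the arm or the gripper's body presses on something with over 40 N, if the wrist force passes 120 N, or if a joint passes its speed limit or range.

ROBOT

A 6-joint arm with a two-finger parallel gripper is mounted at the origin on the work surface. World frame = base frame: x ahead of the robot, y to its left, z up, the work surface at z = 0. Lengths are in mm, angles in rad, forces in N, time in s.
With the tool pointing down it reaches from about 275 to 850 mm from the base axis. Payload 19 kg.
Tool frame: the origin (TCP) lies on the centre line of the jaws, within the pads' length; the fingertips stand 8 mm ahead of it and the grasp point (between the pads) lies 11 mm behind it; z points along the fingers, y is the line along which they close (so a half turn about z gives the same grasp; the last joint's range is limited). The gripper opens to 85 mm and grips with 20 to 120 N. Pads are 22 mm wide; open, the fingers measure 114 mm over their backs; the gripper's body (76 mm by 85 mm) begins 54 mm behind the grasp point. The pads swing forward as they close: fully open they stand 13 mm farther back than shut.
Start: joints at [-1.255, 0.15, 1.437, -0, 1.554, -0.134], TCP at [249.973, -517.788, 239.267] pointing down, gripper open.
Joint ranges: [-2.8, 2.8], [-0.68, 2.1], [0.12, 2.68], [-1.39, 4.53], [0.16, 2.79], [-2.81, 2.81]. Speed limits (rad/s): [1.89, 1.89, 2.22, 3.01, 3.01, 3.01].

INTERFACE

Orientations are given as [roll, pitch, yaw] about the fixed x, y, z axes, in that order (R = Rz(yaw) Ry(pitch) Rx(roll)).
In Python, from rig import ctrl gives the robot as it stands.
- The arm moves only by the shell command python3 -m jog 'ROWS'. ROWS is JSON, a list of rows, each an object of numbers: "rx", "ry", "rz": the turn, a rotation vector about the world's x, y, z in rad; "x", "y", "z": the shift along the world's x, y, z in cm; "hand": the opening in per cent of the stroke, from 0 (shut) to 100 (fully open). A call has 1 to 12 rows; each row shifts and turns the commanded pose from where the row before left it; what a row does not reach is not made up. A row lasts 1/12 s, in which the tool goes at most 41.7 mm and 7.16 degrees, less where a joint would pass 70% of its speed; a pose out of reach is approached as far as the arm can. A call with a gripper value outside its range is refused whole. The fingers move at their own pace and stop on an object; the grip force is fixed at half the most. Time passes only in rows, so rows that do not move let the fingers close. It gives the time, the measured TCP pose, the force, the opening and the grip force at its end, in the units of the state.
- ctrl.sense(): the state, without advancing time (a new reading comes with each control period).
- ctrl.snapshot(name): name is "scene" or "top" or "wrist"; returns a dict with "img" (384x512x3 uint8, red, green, blue), "range_z" (384x512 float32, mm along the optical axis (not along the pixel's ray), 0 where there is no reading), "camera_matrix" (3x3 intrinsics, pixels), "world_to_cam" (4x4, takes a point from world to camera coordinates). Camera axes: x right, y down, z forward; pixel columns grow to the right and rows downward; lengths in mm; the calibration is good to about 2 mm. The wrist camera is an equidistant fisheye: a pixel r from the principal point sees the ray r / f radians off the axis. A picture is of the moment at which its call begins.
- ctrl.hand_in(): hands the job in; it is judged then, once.
The state is a dict: "t": time; "joint_positions": joint angles; "qd": joint speeds; "tau": joint torques, N m; "eef_pos": TCP position; "ee_rot": TCP orientation; "wrist_force": force on the tool from outside, world axes, zero at the start; "ft_torque": the same for the moment, N m; "opening": finger opening in mm; "gripper_force": force on a finger pad.
Only numpy, scipy, OpenCV 4.12 (cv2) and the standard library are available. Lean on these libraries where they do the work, as an engineer would, in place of code of your own. Each camera call takes 0.05 s, during which the arm holds its last target. There are 200 camera calls.

## Working session

There is one attempt and no reset: what is moved stays moved. The work goes in short steps, Python scripts to look and compute and a shell command to move; the robot and the scene stay as the last step left them, time stands still between calls to the robot, and variables do not carry over. Pictures are saved under pics/ and viewed, at most 10 in all, crops included, and the job is handed in when it is done.

```bash
ls; mkdir -p pics; cat > h.py <<'E'
import numpy as np, cv2
from rig import ctrl
def snap(n):
    s=ctrl.snapshot(n); np.savez(f'/tmp/{n}.npz',**s); return s
def load(n): return np.load(f'/tmp/{n}.npz')
def pts(s):
    """world point per pixel from range (pinhole)"""
    K=s['camera_matrix'];T=np.linalg.inv(s['world_to_cam']);z=s['range_z']
    v,u=np.indices(z.shape)
    P=np.stack([(u-K[0,2])/K[0,0]*z,(v-K[1,2])/K[1,1]*z,z],-1)
    return P@T[:3,:3].T+T[:3,3]
def save(img,name): cv2.imwrite(f'pics/{name}.png',img[...,::-1])
E
python3 - <<'E'
from h import *
for n in('scene','top'):
    s=snap(n); print(n,s['camera_matrix'].tolist(),np.round(s['world_to_cam'],3).tolist(),(s['range_z']>0).mean())
a,b=load('scene')['img'],load('top')['img']
save(np.vstack([cv2.resize(b,(800,600))]),'top'); save(cv2.resize(a,(800,600)),'scene')
print(ctrl.sense())
E
```

```text
pics
scene [[386.04909812842214, 0.0, 251.8506622921863], [0.0, 386.04909812842214, 195.4267234485405], [0.0, 0.0, 1.0]] [[0.324, 0.946, 0.002, -206.492], [0.667, -0.227, -0.71, -254.403], [-0.671, 0.231, -0.704, 1593.033], [0.0, 0.0, 0.0, 1.0]] 0.9960581461588541
top [[375.27761455218126, 0.0, 256.1799383728948], [0.0, 375.27761455218126, 188.69364916745812], [0.0, 0.0, 1.0]] [[-0.009, -1.0, -0.019, 43.184], [-0.998, 0.01, -0.062, 538.566], [0.062, 0.019, -0.998, 1248.867], [0.0, 0.0, 0.0, 1.0]] 0.9959462483723959
{'t': 0.1, 'joint_positions': array([-1.25499166e+00,  1.50929998e-01,  1.43791411e+00, -3.08922673e-05,
        1.55381332e+00, -1.34007919e-01]), 'qd': array([ 0.00032626, -0.00168951, -0.00107184,  0.00186834,  0.00016278,
       -0.00043253]), 'tau': array([ 5.48681521e-03, -7.14380407e+01, -5.71791244e+01, -7.43442598e-06,
        7.18172028e-03,  3.32134482e-05]), 'eef_pos': array([ 249.9139696 , -517.62470445,  238.76555976]), 'ee_rot': array([-3.14053329e+00, -1.11651725e-04,  4.49813072e-01]), 'wrist_force': array([ 0.30854844,  0.00742097, -0.94690308]), 'ft_torque': array([0.01091228, 0.01529477, 0.02312561]), 'gripper_force': 0.0, 'opening': 85.3581048110085}
```

View pics/top.png

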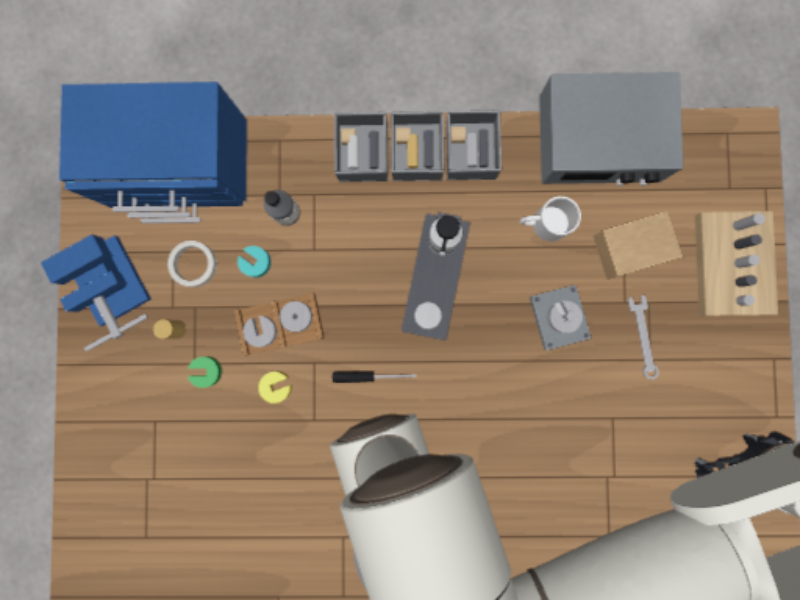

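View pics/scene.png

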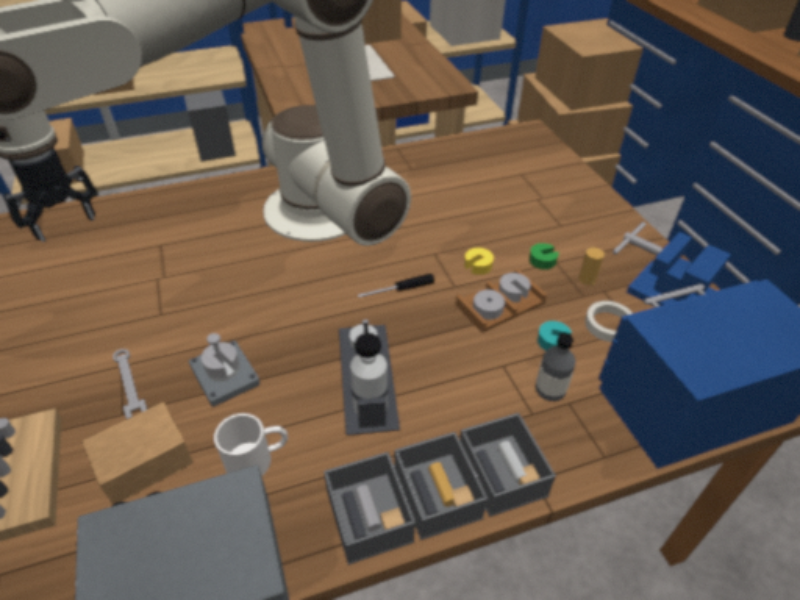

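The top view at 800x600 shows:
- slotted weight in the rack at (259,331), with the solid weight at (295,316)
- pedestal at (428,315) and cap at (447,228)
- load stand at (566,316)

The screwdriver lies at (375,377).

```bash
python3 - <<'E'
from h import *
s=load('top');P=pts(s);im=s['img']
def at(u,v,r,z0,z1,n):
    u/=1.5625;v/=1.5625
    vv,uu=np.indices(P.shape[:2]);m=(np.hypot(uu-u,vv-v)<r/1.5625)&(P[...,2]>z0)&(P[...,2]<z1)
    q=P[m];c,rad=cv2.minEnclosingCircle(q[:,:2].astype(np.float32))
    print(n,len(q),'mean',q.mean(0).round(1),'circ',np.round(c,1),round(rad,1),'minrect',[np.round(x,1) for x in cv2.minAreaRect(q[:,:2].astype(np.float32))])
at(259,331,25,35,50,'weight');at(295,316,25,35,50,'solid');at(280,323,55,22,50,'rackall')
at(428,315,25,25,40,'ped');at(447,228,25,183,205,'cap');at(435,275,90,4,14,'plate')
at(566,316,30,55,75,'lower');at(566,316,30,100,125,'head');at(562,317,50,18,30,'base')
x=[cv2.resize(im[v-30:v+30,u-40:u+40],(400,300),interpolation=cv2.INTER_CUBIC) for u,v in((178,207),(362,203),(275,200),(284,146))]
save(np.vstack([np.hstack(x[:2]),np.hstack(x[2:])]),'crops')
E
```

```text
weight 259 mean [462.7 337.   39.6] circ [467.9 328.9] 43.1 minrect [array([464.8, 329.3]), array([84. , 62.9]), np.float64(90.0)]
solid 306 mean [495.3 262.4  39.6] circ [490.5 270.1] 42.7 minrect [array([495.7, 270.7]), array([81.3, 59.9]), np.float64(89.5)]
rackall 949 mean [475.4 299.1  35.2] circ [478.6 311. ] 115.8 minrect [array([486.6, 307.3]), array([197. , 196.7]), np.float64(47.9)]
ped 218 mean [495.5 -20.4  30.1] circ [495.7 -20.6] 27.8 minrect [array([495.7, -20.2]), array([51.7, 54.4]), np.float64(44.3)]
cap 208 mean [651.8 -54.3 190.8] circ [642.6 -52.1] 34.9 minrect [array([646.7, -47.8]), array([44.1, 67.5]), np.float64(53.5)]
plate 2019 mean [569.3 -38.4   7.4] circ [584.  -36.7] 196.4 minrect [array([582.4, -37.4]), array([378. , 385.2]), np.float64(2.3)]
lower 252 mean [ 486.1 -302.    64.1] circ [ 489.1 -303.8] 33.3 minrect [array([ 488. , -304.1]), array([62.2, 66.4]), np.float64(22.6)]
head 49 mean [ 489.3 -304.1  113.9] circ [ 489.1 -304.1] 12.0 minrect [array([ 489.2, -304.3]), array([22.2, 20.9]), np.float64(21.4)]
base 683 mean [ 488.8 -299.3   24. ] circ [ 489.3 -304.5] 75.2 minrect [array([ 489.2, -304.1]), array([119.9, 100.6]), np.float64(14.2)]
```

View pics/crops.png

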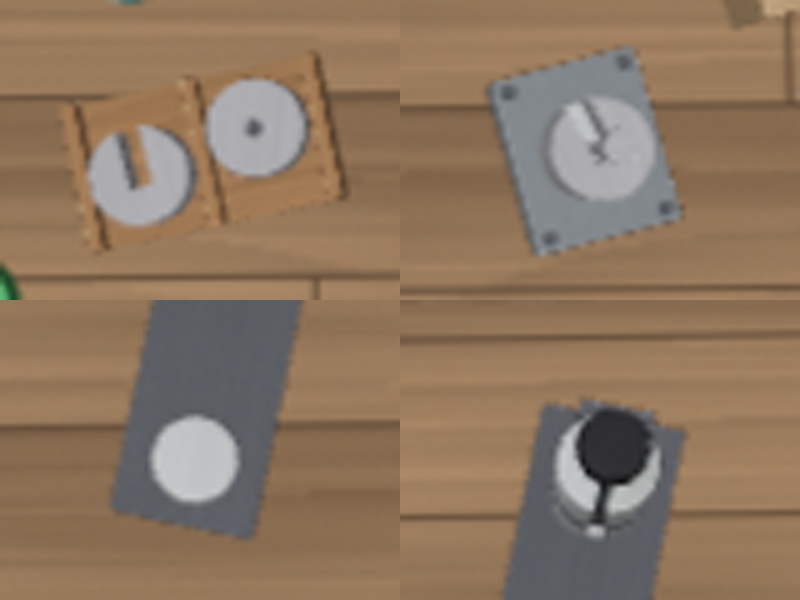

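```bash
cat >> h.py <<'E'
def slot(P,c,z0,z1,stem=None):
    """disc with slot: top points z0..z1 near c -> centre, yaw by casting fine grid"""
    from scipy.spatial import cKDTree
    from scipy.optimize import least_squares
    q=P[(np.hypot(P[...,0]-c[0],P[...,1]-c[1])<37)&(P[...,2]>z0)&(P[...,2]<z1)]
    h=cv2.convexHull(q[:,:2].astype(np.float32))[:,0]
    f=least_squares(lambda p:np.hypot(*(h-p[:2]).T)-p[2],[*c,33],loss='soft_l1').x
    t=cKDTree(q[:,:2])
    r,a=np.meshgrid(np.arange(14,30,1.),np.radians(np.arange(0,360,2)))
    g=np.stack([f[0]+r*np.cos(a),f[1]+r*np.sin(a)],-1)
    d=t.query(g.reshape(-1,2))[0].reshape(r.shape)
    w=(np.minimum(d,8)-2).clip(0).sum(1); A=a[:,0]
    return f, w, np.degrees(np.angle((w*np.exp(1j*A)).sum()))
E
python3 - <<'E'
from h import *
s=load('top');P=pts(s)
for n,c,z in(('weight',(463,334),(36,46)),('solid',(494,264),(36,46)),('lower',(489,-304),(58,70))):
    f,w,a=slot(P,c,*z);print(n,f.round(1),a.round(1)); print(w[::5].astype(int))
# rack/plate orientation
for n,c,R,z in(('plate',(560,-36),130,(5,11)),('base',(489,-304),80,(20,28)),):
    q=P[(np.hypot(P[...,0]-c[0],P[...,1]-c[1])<R)&(P[...,2]>z[0])&(P[...,2]<z[1])];print(n,cv2.minAreaRect(q[:,:2].astype(np.float32)))
q=P[(np.hypot(P[...,0]-479,P[...,1]-300)<115)&(P[...,2]>8)&(P[...,2]<33)];print('rack',cv2.minAreaRect(q[:,:2].astype(np.float32)))
q=P[(np.hypot(P[...,0]-655,P[...,1]+56)<45)&(P[...,2]>186)&(P[...,2]<200)]
print('cap',len(q),q.mean(0),cv2.minEnclosingCircle(q[:,:2].astype(np.float32)))
v=load('scene');Q=pts(v)
for n,c,z in(('weight',(463,334),(36,46)),('lower',(489,-304),(58,70))):
    f,w,a=slot(Q,c,*z);print('scene',n,f.round(1),a.round(1))
q=Q[(np.hypot(Q[...,0]-655,Q[...,1]+56)<45)&(Q[...,2]>188)&(Q[...,2]<200)]
print('cap',len(q),q.mean(0),cv2.minEnclosingCircle(q[:,:2].astype(np.float32)))
# find tall bystanders
for b in(P,):
    m=(b[...,2]>15)&(b[...,0]>250)&(b[...,0]<800)&(abs(b[...,1])<720);
    k,l,st,ce=cv2.connectedComponentsWithStats(m.astype(np.uint8))
    for i in range(1,k):
        if st[i,4]>25:
            q=b[l==i];print(st[i,4],q[:,:2].min(0).round(),q[:,:2].max(0).round(),q[:,2].max().round())
E
```

```text
weight [464.3 338.4  32.1] 17.6
[23 75 72 21  7  0  0  2  0  0  3  1  2  0  1  2  3  1  0  1  0  0  2  0
  0  0  0  0  2  0  0  0  0  0  1  0]
solid [495.9 262.   31.6] 21.5
[0 0 1 2 2 1 0 0 0 1 0 2 0 0 0 0 0 0 0 0 0 0 2 0 0 0 0 0 0 0 0 0 0 3 0 1]
lower [ 489.3 -304.    32.5] -43.5
[ 1 13 66 85 29  4  2  0  0  0  0  0  0  0  0  0  0  0  0  0  0  0  0  3
 16 34 48 58 45 45 28 17  1  0  0  0]
plate ((554.9102172851562, -40.228118896484375), (236.46360778808594, 253.37994384765625), 38.75821304321289)
base ((489.18377685546875, -304.2196044921875), (119.6075439453125, 99.92440032958984), 14.430731773376465)
rack ((461.60882568359375, 290.23199462890625), (177.97293090820312, 191.1881866455078), 25.701353073120117)
cap 189 [653.96022688 -54.41528749 191.39530708] ((643.8277587890625, -53.410850524902344), 33.36714172363281)
scene weight [464.5 338.   32.9] 23.2
scene lower [ 489.7 -303.7   32.8] 46.1
cap 172 [658.5469138  -55.26436932 192.11047901] ((646.0506591796875, -51.75156021118164), 34.75432586669922)
4018 [460.  15.] [800. 681.] 1281.0
1242 [ 460. -530.] [800.  15.] 1281.0
197 [460.  15.] [800. 174.] 1281.0
179 [793. -55.] [800.  53.] 75.0
198 [ 460. -175.] [800.  15.] 1281.0
382 [695. 257.] [756. 315.] 154.0
452 [ 460. -332.] [733.  15.] 1281.0
1518 [ 460. -543.] [705.  15.] 1281.0
2511 [ 460. -720.] [711.  15.] 1281.0
463 [460. -87.] [705.  15.] 1281.0
2314 [428.  15.] [677. 720.] 1281.0
331 [565. 443.] [662. 541.] 31.0
262 [460.  15.] [649. 388.] 1281.0
1091 [ 421. -367.] [557.  15.] 1281.0
986 [416.  15.] [547. 396.] 1281.0
223 [460. -48.] [523.  15.] 1281.0
209 [452.  15.] [491. 548.] 1281.0
281 [347. 429.] [411. 493.] 34.0
198 [354.  15.] [460. 185.] 1281.0
266 [313.  15.] [460. 341.] 1281.0
6433 [250. -72.] [460. 168.] 1281.0
2946 [ 250. -580.] [460.  15.] 1281.0
```

The weight is at about (464,338) with its slot yaw near 13–17°. The pedestal is at (495.5,-20.4) and the cap at about (656,-54.5). The stem is at (489.3,-304), with the lower slot at about 29°. I'm moving above the rack next.

```bash
python3 -m jog '[{"x":0.9,"y":3.4,"rz":0.113},{"x":0.9,"y":3.4,"rz":0.113},{"x":0.9,"y":3.4,"rz":0.113},{"x":0.9,"y":3.4,"rz":0.113},{"x":0.9,"y":3.4,"rz":0.113},{"x":0.9,"y":3.4,"rz":0.113},{"x":0.9,"y":3.4,"rz":0.113},{"x":0.9,"y":3.4,"rz":0.113},{"x":0.9,"y":3.4,"rz":0.113},{"x":0.9,"y":3.4,"rz":0.113},{"x":0.9,"y":3.4,"rz":0.113},{"x":0.9,"y":3.4,"rz":0.113}]'
python3 -m jog '[{"x":0.9,"y":3.4},{"x":0.9,"y":3.4},{"x":0.9,"y":3.4},{"x":0.9,"y":3.4},{"x":0.9,"y":3.4},{"x":0.9,"y":3.4},{"x":0.9,"y":3.4},{"x":0.9,"y":3.4},{"x":0.9,"y":3.4},{"x":0.9,"y":3.4},{"x":0.9,"y":3.4},{"x":0.7,"y":3.4}]'
```

```text
invalid input
invalid input
```

```bash
python3 -m jog '[{"x":0.9,"y":3.4,"z":0,"rx":0,"ry":0,"rz":0.113,"hand":100}]'; python3 -m jog --help | head -20; python3 -c "from rig import ctrl;print(ctrl.sense()['t'],ctrl.sense()['eef_pos'])"
```

```text
t: 0.18
eef_pos: [257.8, -486.5, 237.8]
ee_rot: [-3.14, 0.001, 0.558]
wrist_force: [2.0, -1.5, 0.8]
opening: 85.2
gripper_force: 0.0
0.1833 [ 257.79795723 -486.48288498  237.82228289]invalid input: not JSON, or not a number
```

All keys are required in each row.

```bash
python3 -m jog '[{"x":0.9,"y":3.4,"z":0,"rx":0,"ry":0,"rz":0.113,"hand":100},{"x":0.9,"y":3.4,"z":0,"rx":0,"ry":0,"rz":0.113,"hand":100},{"x":0.9,"y":3.4,"z":0,"rx":0,"ry":0,"rz":0.113,"hand":100},{"x":0.9,"y":3.4,"z":0,"rx":0,"ry":0,"rz":0.113,"hand":100},{"x":0.9,"y":3.4,"z":0,"rx":0,"ry":0,"rz":0.113,"hand":100},{"x":0.9,"y":3.4,"z":0,"rx":0,"ry":0,"rz":0.113,"hand":100},{"x":0.9,"y":3.4,"z":0,"rx":0,"ry":0,"rz":0.113,"hand":100},{"x":0.9,"y":3.4,"z":0,"rx":0,"ry":0,"rz":0.113,"hand":100},{"x":0.9,"y":3.4,"z":0,"rx":0,"ry":0,"rz":0.113,"hand":100},{"x":0.9,"y":3.4,"z":0,"rx":0,"ry":0,"rz":0.113,"hand":100},{"x":0.9,"y":3.4,"z":0,"rx":0,"ry":0,"rz":0.113,"hand":100},{"x":0.9,"y":3.4,"z":0,"rx":0,"ry":0,"rz":0,"hand":100}]'
python3 -m jog '[{"x":0.9,"y":3.4,"z":0,"rx":0,"ry":0,"rz":0,"hand":100},{"x":0.9,"y":3.4,"z":0,"rx":0,"ry":0,"rz":0,"hand":100},{"x":0.9,"y":3.4,"z":0,"rx":0,"ry":0,"rz":0,"hand":100},{"x":0.9,"y":3.4,"z":0,"rx":0,"ry":0,"rz":0,"hand":100},{"x":0.9,"y":3.4,"z":0,"rx":0,"ry":0,"rz":0,"hand":100},{"x":0.9,"y":3.4,"z":0,"rx":0,"ry":0,"rz":0,"hand":100},{"x":0.9,"y":3.4,"z":0,"rx":0,"ry":0,"rz":0,"hand":100},{"x":0.9,"y":3.4,"z":0,"rx":0,"ry":0,"rz":0,"hand":100},{"x":0.9,"y":3.4,"z":0,"rx":0,"ry":0,"rz":0,"hand":100},{"x":0.9,"y":3.4,"z":0,"rx":0,"ry":0,"rz":0,"hand":100}]'
```

```text
t: 1.18
eef_pos: [366.8, -74.1, 239.3]
ee_rot: [3.141, 0.0, 1.814]
wrist_force: [0.8, -0.1, -0.0]
opening: 85.6
gripper_force: 0.0
t: 2.02
eef_pos: [456.9, 266.2, 238.9]
ee_rot: [-3.141, 0.0, 1.806]
wrist_force: [0.1, -0.4, -0.6]
opening: 85.3
gripper_force: 0.0
```

```bash
python3 -m jog '[{"x":0.3,"y":3.6,"z":-2,"rx":0,"ry":0,"rz":0,"hand":100},{"x":0.3,"y":3.6,"z":-2,"rx":0,"ry":0,"rz":0,"hand":100},{"x":0,"y":0,"z":0,"rx":0,"ry":0,"rz":0,"hand":100},{"x":0,"y":0,"z":0,"rx":0,"ry":0,"rz":0,"hand":100}]'
cat >> h.py <<'E'
def wpts(s):
    """world points, equidistant fisheye, range along axis"""
    K=s['camera_matrix'];T=np.linalg.inv(s['world_to_cam']);z=s['range_z']
    v,u=np.indices(z.shape); a=(u-K[0,2])/K[0,0];b=(v-K[1,2])/K[1,1];th=np.hypot(a,b)+1e-9
    k=np.tan(np.minimum(th,1.5))/th
    P=np.stack([a*k*z,b*k*z,z],-1); P[(z<=0)|(th>1.4)]=np.nan
    return P@T[:3,:3].T+T[:3,3]
E
python3 - <<'E'
from h import *
s=snap('wrist');P=wpts(s);print(s['camera_matrix'].tolist(),np.linalg.inv(s['world_to_cam'])[:3,3],(s['range_z']>0).mean())
save(cv2.resize(s['img'],(800,600)),'w1')
f,w,a=slot(P,(464,338),36,46);print(f,a,w[:30])
f,w,a=slot(P,(495,262),36,46);print(f)
E
```

```text
t: 2.35
eef_pos: [462.1, 337.3, 197.3]
ee_rot: [-3.138, 0.001, 1.808]
wrist_force: [-0.2, -0.5, 1.0]
opening: 85.4
gripper_force: 0.0
[[297.3186396354542, 0.0, 258.39761946553597], [0.0, 297.3186396354542, 190.30705775162886], [0.0, 0.0, 1.0]] [443.73283772 416.46904809 332.16870799] 0.9959259033203125
[465.73769917 341.3961194   33.06586568] 14.347351652612428 [15.04378867 22.93994935 33.64657498 45.19472925 56.93486574 68.77494009
 80.65247933 91.71128691 85.78252934 73.90505254 62.09995558 50.39471396
 38.75635285 27.14468073 17.71433269 11.07321904  6.53870312  3.70296947
  2.4046112   1.11448934  0.24737146  0.          0.          0.
  0.          0.          0.          0.          0.          0.        ]
[496.48038896 264.43239753  32.55979278]
```

View pics/w1.png

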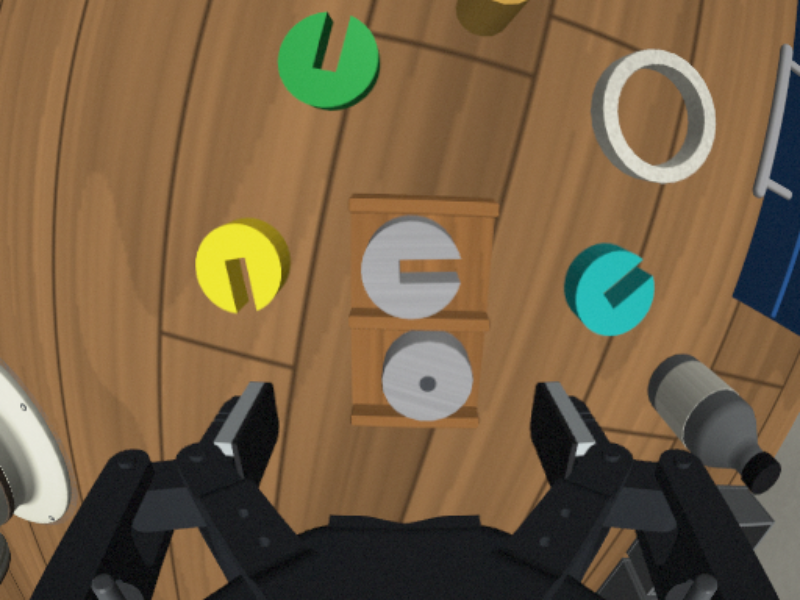

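The wrist view shows the weight at (411,267), slot mouth to the right, under clear fingers. There is free space at both bay ends. Descending.

```bash
python3 -m jog '[{"x":0.3,"y":0.3,"z":-3.5,"rx":0,"ry":0,"rz":0.015,"hand":100},{"x":0,"y":0,"z":-3.5,"rx":0,"ry":0,"rz":0,"hand":100},{"x":0,"y":0,"z":-3.5,"rx":0,"ry":0,"rz":0,"hand":100},{"x":0,"y":0,"z":-3,"rx":0,"ry":0,"rz":0,"hand":100},{"x":0,"y":0,"z":-2,"rx":0,"ry":0,"rz":0,"hand":100},{"x":0,"y":0,"z":-1.8,"rx":0,"ry":0,"rz":0,"hand":100},{"x":0,"y":0,"z":0,"rx":0,"ry":0,"rz":0,"hand":100},{"x":0,"y":0,"z":0,"rx":0,"ry":0,"rz":0,"hand":100}]'
python3 -m jog '[{"x":0,"y":0,"z":0,"rx":0,"ry":0,"rz":0,"hand":40},{"x":0,"y":0,"z":0,"rx":0,"ry":0,"rz":0,"hand":40},{"x":0,"y":0,"z":0,"rx":0,"ry":0,"rz":0,"hand":40},{"x":0,"y":0,"z":0,"rx":0,"ry":0,"rz":0,"hand":40},{"x":0,"y":0,"z":0,"rx":0,"ry":0,"rz":0,"hand":40},{"x":0,"y":0,"z":0,"rx":0,"ry":0,"rz":0,"hand":40}]'
```

```text
t: 3.07
eef_pos: [466.3, 338.3, 27.0]
ee_rot: [-3.141, 0.0, 1.82]
wrist_force: [-0.4, 0.5, 1.3]
opening: 85.6
gripper_force: 0.0
t: 3.57
eef_pos: [466.5, 339.2, 28.8]
ee_rot: [3.14, -0.0, 1.821]
wrist_force: [-8.4, -5.6, 17.3]
opening: 62.7
gripper_force: 61.3
```

Gripped at 60 N. I'll lift, then check.

```bash
python3 -m jog '[{"x":0,"y":0,"z":0.5,"rx":0,"ry":0,"rz":0,"hand":40},{"x":0,"y":0,"z":1,"rx":0,"ry":0,"rz":0,"hand":40},{"x":0,"y":0,"z":2,"rx":0,"ry":0,"rz":0,"hand":40},{"x":0,"y":0,"z":2.5,"rx":0,"ry":0,"rz":0,"hand":40},{"x":0,"y":0,"z":2.5,"rx":0,"ry":0,"rz":0,"hand":40},{"x":0,"y":0,"z":0,"rx":0,"ry":0,"rz":0,"hand":40},{"x":0,"y":0,"z":0,"rx":0,"ry":0,"rz":0,"hand":40}]'
python3 - <<'E'
from h import *
s=snap('wrist');P=wpts(s);e=ctrl.sense()['eef_pos'];print(e)
save(s['img'],'w2')
q=P[(np.hypot(P[...,0]-e[0],P[...,1]-e[1])<40)&(P[...,2]>e[2]-20)&(P[...,2]<e[2]+40)]
h,b=np.histogram(q[:,2],bins=np.arange(e[2]-20,e[2]+40,2));print(list(zip(b.round(),h)))
E
```

```text
t: 4.15
eef_pos: [466.5, 339.5, 112.9]
ee_rot: [3.139, -0.001, 1.821]
wrist_force: [-0.6, 0.6, -7.3]
opening: 62.0
gripper_force: 67.7
[465.84706121 339.15890274 111.29054636]
[(np.float64(91.0), np.int64(0)), (np.float64(93.0), np.int64(1)), (np.float64(95.0), np.int64(112)), (np.float64(97.0), np.int64(212)), (np.float64(99.0), np.int64(226)), (np.float64(101.0), np.int64(235)), (np.float64(103.0), np.int64(222)), (np.float64(105.0), np.int64(240)), (np.float64(107.0), np.int64(264)), (np.float64(109.0), np.int64(262)), (np.float64(111.0), np.int64(280)), (np.float64(113.0), np.int64(319)), (np.float64(115.0), np.int64(337)), (np.float64(117.0), np.int64(385)), (np.float64(119.0), np.int64(353)), (np.float64(121.0), np.int64(878)), (np.float64(123.0), np.int64(9021)), (np.float64(125.0), np.int64(348)), (np.float64(127.0), np.int64(139)), (np.float64(129.0), np.int64(128)), (np.float64(131.0), np.int64(140)), (np.float64(133.0), np.int64(143)), (np.float64(135.0), np.int64(168)), (np.float64(137.0), np.int64(170)), (np.float64(139.0), np.int64(157)), (np.float64(141.0), np.int64(160)), (np.float64(143.0), np.int64(177)), (np.float64(145.0), np.int64(190)), (np.float64(147.0), np.int64(404)), (np.float64(149.0), np.int64(80))]
```

View pics/w2.png

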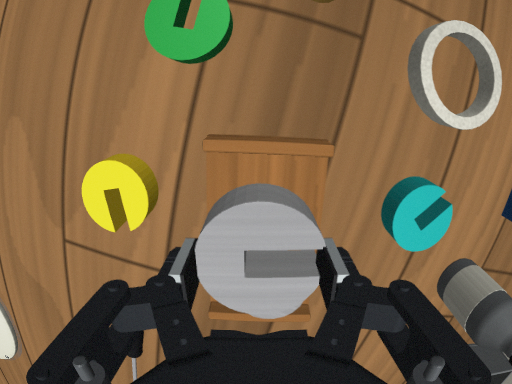

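The weight is held level with its slot centred on the pad (slot inner end at (245,262), disc centre at about (262,252)). Moving over to the pedestal with a -1.2 rad turn.

```bash
python3 -m jog '[{"x":0.25,"y":-3,"z":0,"rx":0,"ry":0,"rz":-0.1,"hand":40},{"x":0.25,"y":-3,"z":0,"rx":0,"ry":0,"rz":-0.1,"hand":40},{"x":0.25,"y":-3,"z":0,"rx":0,"ry":0,"rz":-0.1,"hand":40},{"x":0.25,"y":-3,"z":0,"rx":0,"ry":0,"rz":-0.1,"hand":40},{"x":0.25,"y":-3,"z":0,"rx":0,"ry":0,"rz":-0.1,"hand":40},{"x":0.25,"y":-3,"z":0,"rx":0,"ry":0,"rz":-0.1,"hand":40},{"x":0.25,"y":-3,"z":0,"rx":0,"ry":0,"rz":-0.1,"hand":40},{"x":0.25,"y":-3,"z":0,"rx":0,"ry":0,"rz":-0.1,"hand":40},{"x":0.25,"y":-3,"z":0,"rx":0,"ry":0,"rz":-0.1,"hand":40},{"x":0.25,"y":-3,"z":0,"rx":0,"ry":0,"rz":-0.1,"hand":40},{"x":0.25,"y":-3,"z":0,"rx":0,"ry":0,"rz":-0.1,"hand":40},{"x":0.25,"y":-3,"z":0,"rx":0,"ry":0,"rz":-0.1,"hand":40}]'
python3 -m jog '[{"x":0,"y":0,"z":0,"rx":0,"ry":0,"rz":0,"hand":40},{"x":0,"y":0,"z":0,"rx":0,"ry":0,"rz":0,"hand":40},{"x":0,"y":0,"z":0,"rx":0,"ry":0,"rz":0,"hand":40}]'
python3 - <<'E'
from h import *
s=snap('wrist');P=wpts(s);st=ctrl.sense();e=st['eef_pos'];print(e,st['ee_rot'])
f,w,a=slot(P,e[:2],e[2]+8,e[2]+16);print('weight',f,a,'off',f[:2]-e[:2])
q=P[(np.hypot(P[...,0]-e[0],P[...,1]-e[1])<25)&(abs(P[...,2]-e[2]-12)<4)];print('top z',np.median(q[:,2]), 'tilt fit',np.linalg.lstsq(np.c_[q[:,:2]-e[:2],np.ones(len(q))],q[:,2],rcond=None)[0])
q=P[(np.hypot(P[...,0]-650,P[...,1]+55)<60)&(P[...,2]>186)&(P[...,2]<200)];
if len(q):print('cap',len(q),q.mean(0))
E
```

```text
t: 5.2
eef_pos: [495.0, -22.1, 109.8]
ee_rot: [-3.14, 0.002, 0.616]
wrist_force: [0.8, 0.6, -5.5]
opening: 62.2
gripper_force: 67.8
t: 5.45
eef_pos: [495.4, -20.6, 110.2]
ee_rot: [-3.14, 0.001, 0.621]
wrist_force: [-0.7, -0.3, -6.3]
opening: 61.8
gripper_force: 68.2
[495.46161868 -20.16119182 110.40521949] [-3.14017723e+00  8.85176368e-04  6.22007027e-01]
weight [497.24174737 -19.59293894  33.42978457] -52.51944042581601 off [1.78012869 0.56825289]
top z 121.42613154860237 tilt fit [-7.26771422e-03  7.66444930e-03  1.21364331e+02]
```

```bash
python3 -m jog '[{"x":-0.1,"y":0,"z":-2,"rx":0,"ry":0,"rz":0,"hand":40},{"x":0,"y":0,"z":-2,"rx":0,"ry":0,"rz":0,"hand":40},{"x":0,"y":0,"z":-1,"rx":0,"ry":0,"rz":0,"hand":40},{"x":0,"y":0,"z":-0.5,"rx":0,"ry":0,"rz":0,"hand":40},{"x":0,"y":0,"z":-0.4,"rx":0,"ry":0,"rz":0,"hand":40},{"x":0,"y":0,"z":-0.2,"rx":0,"ry":0,"rz":0,"hand":40},{"x":0,"y":0,"z":0,"rx":0,"ry":0,"rz":0,"hand":40},{"x":0,"y":0,"z":0,"rx":0,"ry":0,"rz":0,"hand":40}]'
python3 -m jog '[{"x":0,"y":0,"z":-0.1,"rx":0,"ry":0,"rz":0,"hand":40},{"x":0,"y":0,"z":-0.1,"rx":0,"ry":0,"rz":0,"hand":40},{"x":0,"y":0,"z":0,"rx":0,"ry":0,"rz":0,"hand":40}]'
```

```text
t: 6.17
eef_pos: [495.3, -20.8, 50.9]
ee_rot: [3.141, -0.001, 0.621]
wrist_force: [1.0, -0.5, -6.0]
opening: 62.0
gripper_force: 68.2
t: 6.42
eef_pos: [495.0, -20.8, 48.4]
ee_rot: [3.142, -0.0, 0.621]
wrist_force: [-0.4, -0.2, -5.6]
opening: 62.0
gripper_force: 68.2
```

```bash
python3 -m jog '[{"x":0,"y":0,"z":-0.1,"rx":0,"ry":0,"rz":0,"hand":40},{"x":0,"y":0,"z":-0.05,"rx":0,"ry":0,"rz":0,"hand":40},{"x":0,"y":0,"z":0,"rx":0,"ry":0,"rz":0,"hand":40}]'
python3 -m jog '[{"x":0,"y":0,"z":-0.05,"rx":0,"ry":0,"rz":0,"hand":40},{"x":0,"y":0,"z":-0.05,"rx":0,"ry":0,"rz":0,"hand":40},{"x":0,"y":0,"z":0,"rx":0,"ry":0,"rz":0,"hand":40}]'
```

```text
t: 6.67
eef_pos: [495.1, -20.8, 47.1]
ee_rot: [3.141, -0.0, 0.621]
wrist_force: [-2.5, 0.5, 0.9]
opening: 61.9
gripper_force: 69.2
t: 6.92
eef_pos: [495.1, -20.8, 46.9]
ee_rot: [3.141, -0.0, 0.621]
wrist_force: [-10.5, 1.8, 19.3]
opening: 62.1
gripper_force: 71.7
```

Contact made: TCP 47.1 is seated. I'll release, rise, and look.

```bash
python3 -m jog '[{"x":0,"y":0,"z":0.05,"rx":0,"ry":0,"rz":0,"hand":55},{"x":0,"y":0,"z":0,"rx":0,"ry":0,"rz":0,"hand":100},{"x":0,"y":0,"z":0,"rx":0,"ry":0,"rz":0,"hand":100},{"x":0,"y":0,"z":0,"rx":0,"ry":0,"rz":0,"hand":100},{"x":0,"y":0,"z":0,"rx":0,"ry":0,"rz":0,"hand":100},{"x":0,"y":0,"z":0,"rx":0,"ry":0,"rz":0,"hand":100},{"x":0,"y":0,"z":2,"rx":0,"ry":0,"rz":0,"hand":100},{"x":0,"y":0,"z":4,"rx":0,"ry":0,"rz":0,"hand":100},{"x":0,"y":0,"z":4,"rx":0,"ry":0,"rz":0,"hand":100},{"x":0,"y":0,"z":4,"rx":0,"ry":0,"rz":0,"hand":100},{"x":0,"y":0,"z":0,"rx":0,"ry":0,"rz":0,"hand":100},{"x":0,"y":0,"z":0,"rx":0,"ry":0,"rz":0,"hand":100}]'
python3 - <<'E'
from h import *
s=snap('wrist');P=wpts(s);st=ctrl.sense();e=st['eef_pos'];print(e,st['ee_rot'])
f,w,a=slot(P,(495.5,-20.4),52,64);print('weight',f,a)
q=P[(np.hypot(P[...,0]-495,P[...,1]+20)<25)&(abs(P[...,2]-58)<8)];print('top z',np.median(q[:,2]))
q=P[(np.hypot(P[...,0]-650,P[...,1]+55)<60)&(P[...,2]>186)&(P[...,2]<200)];print('cap',len(q),q.mean(0))
E
```

```text
t: 7.92
eef_pos: [495.9, -20.9, 188.5]
ee_rot: [3.139, -0.003, 0.621]
wrist_force: [-0.1, -0.2, -1.3]
opening: 85.6
gripper_force: 0.0
[495.15941998 -20.82151024 186.68471358] [ 3.14077980e+00 -8.80795254e-04  6.20850801e-01]
weight [497.03754139 -19.959332    33.06561462] -53.946128305052945
top z 58.37296606853934
cap 4007 [650.04215225 -49.76874647 191.18204364]
```

The weight lies flat at (497,-20) with its slot at -54°. Now the cap: rise with the hand shut, turn towards the later regrasp, and move above the cap.

```bash
python3 -m jog '[{"x":0,"y":0,"z":2.5,"rx":0,"ry":0,"rz":0.12,"hand":0},{"x":0,"y":0,"z":2,"rx":0,"ry":0,"rz":0.12,"hand":0},{"x":2,"y":-0.4,"z":0,"rx":0,"ry":0,"rz":0.12,"hand":0},{"x":2,"y":-0.4,"z":0,"rx":0,"ry":0,"rz":0.12,"hand":0},{"x":2,"y":-0.4,"z":0,"rx":0,"ry":0,"rz":0.12,"hand":0},{"x":2,"y":-0.4,"z":0,"rx":0,"ry":0,"rz":0.12,"hand":0},{"x":2,"y":-0.4,"z":0,"rx":0,"ry":0,"rz":0.12,"hand":0},{"x":2,"y":-0.4,"z":0,"rx":0,"ry":0,"rz":0.12,"hand":0},{"x":2,"y":-0.4,"z":0,"rx":0,"ry":0,"rz":0.12,"hand":0},{"x":2,"y":-0.4,"z":0,"rx":0,"ry":0,"rz":0.12,"hand":0},{"x":0,"y":0,"z":0,"rx":0,"ry":0,"rz":0.12,"hand":0},{"x":0,"y":0,"z":0,"rx":0,"ry":0,"rz":0.12,"hand":0}]'
python3 -m jog '[{"x":0,"y":0,"z":0,"rx":0,"ry":0,"rz":0.12,"hand":0},{"x":0,"y":0,"z":0,"rx":0,"ry":0,"rz":0,"hand":0},{"x":0,"y":0,"z":0,"rx":0,"ry":0,"rz":0,"hand":0}]'
python3 - <<'E'
from h import *
s=snap('wrist');P=wpts(s);print(ctrl.sense()['eef_pos'])
q=P[(np.hypot(P[...,0]-654,P[...,1]+54)<30)&(P[...,2]>187)&(P[...,2]<197)];print('cap',len(q),q.mean(0),cv2.minEnclosingCircle(q[:,:2].astype(np.float32)))
E
```

```text
t: 8.97
eef_pos: [655.4, -53.0, 228.5]
ee_rot: [-3.139, -0.002, 2.067]
wrist_force: [-1.2, -0.5, -0.3]
opening: -0.1
gripper_force: 0.0
t: 9.22
eef_pos: [654.7, -52.7, 229.9]
ee_rot: [-3.14, -0.001, 2.177]
wrist_force: [0.2, -0.1, 0.9]
opening: 0.2
gripper_force: 0.0
[654.75336589 -52.74063051 230.23784802]
cap 2544 [653.3897677  -47.8737629  191.78556511] ((652.534912109375, -50.31871032714844), 27.110286712646484)
```

```bash
python3 -m jog '[{"x":0.1,"y":-0.1,"z":-1.5,"rx":0,"ry":0,"rz":0,"hand":0},{"x":0,"y":0,"z":-1,"rx":0,"ry":0,"rz":0,"hand":0},{"x":0,"y":0,"z":-0.7,"rx":0,"ry":0,"rz":0,"hand":0},{"x":0,"y":0,"z":-0.3,"rx":0,"ry":0,"rz":0,"hand":0},{"x":0,"y":0,"z":-0.2,"rx":0,"ry":0,"rz":0,"hand":0},{"x":0,"y":0,"z":0,"rx":0,"ry":0,"rz":0,"hand":0}]'
python3 -m jog '[{"x":0,"y":0,"z":-0.1,"rx":0,"ry":0,"rz":0,"hand":0},{"x":0,"y":0,"z":-0.1,"rx":0,"ry":0,"rz":0,"hand":0},{"x":0,"y":0,"z":0,"rx":0,"ry":0,"rz":0,"hand":0}]'
python3 -m jog '[{"x":0,"y":0,"z":-0.1,"rx":0,"ry":0,"rz":0,"hand":0},{"x":0,"y":0,"z":-0.05,"rx":0,"ry":0,"rz":0,"hand":0},{"x":0,"y":0,"z":0,"rx":0,"ry":0,"rz":0,"hand":0}]'
```

```text
t: 9.77
eef_pos: [655.7, -53.8, 194.3]
ee_rot: [-3.141, -0.0, 2.18]
wrist_force: [-3.7, 0.5, 3.6]
opening: 0.2
gripper_force: 2.0
t: 10.02
eef_pos: [656.0, -53.8, 192.6]
ee_rot: [3.141, 0.0, 2.181]
wrist_force: [-3.0, -0.1, 4.7]
opening: -0.2
gripper_force: 2.4
t: 10.27
eef_pos: [656.0, -53.8, 190.9]
ee_rot: [3.141, 0.0, 2.181]
wrist_force: [-3.8, 0.4, 5.1]
opening: 0.0
gripper_force: 2.7
```

```bash
python3 -m jog '[{"x":0,"y":0,"z":-0.08,"rx":0,"ry":0,"rz":0,"hand":0},{"x":0,"y":0,"z":0,"rx":0,"ry":0,"rz":0,"hand":0},{"x":0,"y":0,"z":0,"rx":0,"ry":0,"rz":0,"hand":0}]'
python3 -m jog '[{"x":0,"y":0,"z":-0.08,"rx":0,"ry":0,"rz":0,"hand":0},{"x":0,"y":0,"z":0,"rx":0,"ry":0,"rz":0,"hand":0},{"x":0,"y":0,"z":0,"rx":0,"ry":0,"rz":0,"hand":0}]'
```

```text
t: 10.52
eef_pos: [656.0, -53.8, 190.3]
ee_rot: [3.141, 0.0, 2.181]
wrist_force: [-3.2, 0.6, 6.1]
opening: -0.1
gripper_force: 2.8
t: 10.77
eef_pos: [656.1, -53.8, 190.0]
ee_rot: [3.141, 0.001, 2.181]
wrist_force: [-4.6, 0.6, 10.5]
opening: -0.2
gripper_force: 5.0
```

The cap is at its stop (force rose to 10.5 N). I'll retreat and return over the weight.

```bash
python3 -m jog '[{"x":0,"y":0,"z":1,"rx":0,"ry":0,"rz":0,"hand":0},{"x":0,"y":0,"z":2,"rx":0,"ry":0,"rz":0,"hand":0},{"x":0,"y":0,"z":2,"rx":0,"ry":0,"rz":0,"hand":0},{"x":-2,"y":0.42,"z":0,"rx":0,"ry":0,"rz":0.017,"hand":0},{"x":-2,"y":0.42,"z":0,"rx":0,"ry":0,"rz":0,"hand":0},{"x":-2,"y":0.42,"z":0,"rx":0,"ry":0,"rz":0,"hand":50},{"x":-2,"y":0.42,"z":0,"rx":0,"ry":0,"rz":0,"hand":100},{"x":-2,"y":0.42,"z":0,"rx":0,"ry":0,"rz":0,"hand":100},{"x":-2,"y":0.42,"z":0,"rx":0,"ry":0,"rz":0,"hand":100},{"x":-2,"y":0.42,"z":0,"rx":0,"ry":0,"rz":0,"hand":100},{"x":-2,"y":0.42,"z":0,"rx":0,"ry":0,"rz":0,"hand":100},{"x":0,"y":0,"z":0,"rx":0,"ry":0,"rz":0,"hand":100}]'
python3 -m jog '[{"x":0,"y":0,"z":-2.5,"rx":0,"ry":0,"rz":0,"hand":100},{"x":0,"y":0,"z":-2.5,"rx":0,"ry":0,"rz":0,"hand":100},{"x":0,"y":0,"z":0,"rx":0,"ry":0,"rz":0,"hand":100},{"x":0,"y":0,"z":0,"rx":0,"ry":0,"rz":0,"hand":100}]'
python3 - <<'E'
from h import *
s=snap('wrist');P=wpts(s);st=ctrl.sense();e=st['eef_pos'];print(e,st['ee_rot'])
f,w,a=slot(P,(496.5,-20.4),52,64);print('weight',f,a)
c=snap('scene');Q=pts(c);q=Q[(np.hypot(Q[...,0]-656,Q[...,1]+55)<19)&(Q[...,2]>160)];print('cap z',np.percentile(q[:,2],[50,90]))
E
```

```text
t: 11.77
eef_pos: [493.8, -19.5, 240.1]
ee_rot: [3.141, 0.0, 2.198]
wrist_force: [0.4, -0.2, -0.2]
opening: 83.2
gripper_force: 0.0
t: 12.1
eef_pos: [495.9, -20.2, 189.2]
ee_rot: [-3.14, -0.001, 2.198]
wrist_force: [0.2, -0.7, 0.4]
opening: 85.3
gripper_force: 0.0
[496.48027821 -20.2897706  190.24362679] [3.14139758e+00 2.87278244e-04 2.19773278e+00]
weight [497.0506742  -19.77499258  33.04800414] -53.78471250870962
cap z [192.75211561 194.77184096]
```

Cap is up and the weight is aligned. Descend and grip across the slot.

```bash
python3 -m jog '[{"x":0.05,"y":0.05,"z":-3.5,"rx":0,"ry":0,"rz":0,"hand":100},{"x":0,"y":0,"z":-3.5,"rx":0,"ry":0,"rz":0,"hand":100},{"x":0,"y":0,"z":-3.5,"rx":0,"ry":0,"rz":0,"hand":100},{"x":0,"y":0,"z":-2.3,"rx":0,"ry":0,"rz":0,"hand":100},{"x":0,"y":0,"z":-1.4,"rx":0,"ry":0,"rz":0,"hand":100},{"x":0,"y":0,"z":0,"rx":0,"ry":0,"rz":0,"hand":100},{"x":0,"y":0,"z":0,"rx":0,"ry":0,"rz":0,"hand":100}]'
python3 -m jog '[{"x":0,"y":0,"z":0,"rx":0,"ry":0,"rz":0,"hand":40},{"x":0,"y":0,"z":0,"rx":0,"ry":0,"rz":0,"hand":40},{"x":0,"y":0,"z":0,"rx":0,"ry":0,"rz":0,"hand":40},{"x":0,"y":0,"z":0,"rx":0,"ry":0,"rz":0,"hand":40},{"x":0,"y":0,"z":0,"rx":0,"ry":0,"rz":0,"hand":40},{"x":0,"y":0,"z":0,"rx":0,"ry":0,"rz":0,"hand":40}]'
python3 -m jog '[{"x":0,"y":0,"z":1,"rx":0,"ry":0,"rz":0,"hand":40},{"x":0,"y":0,"z":3,"rx":0,"ry":0,"rz":0,"hand":40},{"x":0,"y":0,"z":4,"rx":0,"ry":0,"rz":0,"hand":40},{"x":0,"y":0,"z":4,"rx":0,"ry":0,"rz":0,"hand":40},{"x":0,"y":0,"z":3,"rx":0,"ry":0,"rz":0,"hand":40},{"x":0,"y":0,"z":0,"rx":0,"ry":0,"rz":0,"hand":40},{"x":0,"y":0,"z":0,"rx":0,"ry":0,"rz":0,"hand":40}]'
```

```text
t: 12.78
eef_pos: [497.2, -19.8, 48.2]
ee_rot: [3.141, 0.0, 2.198]
wrist_force: [-0.3, 1.4, 0.5]
opening: 85.6
gripper_force: 0.0
t: 13.28
eef_pos: [497.5, -20.0, 49.5]
ee_rot: [3.14, 0.002, 2.198]
wrist_force: [-5.9, -0.1, 14.7]
opening: 63.7
gripper_force: 62.5
t: 13.87
eef_pos: [497.0, -19.7, 199.3]
ee_rot: [3.139, 0.003, 2.198]
wrist_force: [-0.3, -1.1, -7.2]
opening: 63.4
gripper_force: 69.9
```

```bash
python3 -m jog '[{"x":0.41,"y":-2.1,"z":0,"rx":0,"ry":0,"rz":-0.121,"hand":40},{"x":0.41,"y":-2.1,"z":0,"rx":0,"ry":0,"rz":-0.121,"hand":40},{"x":0.41,"y":-2.1,"z":0,"rx":0,"ry":0,"rz":-0.121,"hand":40},{"x":0.41,"y":-2.1,"z":0,"rx":0,"ry":0,"rz":-0.121,"hand":40},{"x":0.41,"y":-2.1,"z":0,"rx":0,"ry":0,"rz":-0.121,"hand":40},{"x":0.41,"y":-2.1,"z":0,"rx":0,"ry":0,"rz":-0.121,"hand":40},{"x":0.41,"y":-2.1,"z":0,"rx":0,"ry":0,"rz":-0.121,"hand":40},{"x":0.41,"y":-2.1,"z":0,"rx":0,"ry":0,"rz":-0.121,"hand":40},{"x":0.41,"y":-2.1,"z":0,"rx":0,"ry":0,"rz":-0.121,"hand":40},{"x":0.41,"y":-2.1,"z":0,"rx":0,"ry":0,"rz":-0.121,"hand":40},{"x":0.41,"y":-2.1,"z":0,"rx":0,"ry":0,"rz":-0.121,"hand":40},{"x":0.41,"y":-2.1,"z":0,"rx":0,"ry":0,"rz":-0.121,"hand":40}]'
python3 -m jog '[{"x":0,"y":0,"z":0,"rx":0,"ry":0,"rz":-0.121,"hand":40},{"x":0,"y":0,"z":0,"rx":0,"ry":0,"rz":-0.121,"hand":40},{"x":0,"y":0,"z":0,"rx":0,"ry":0,"rz":0,"hand":40},{"x":0,"y":0,"z":0,"rx":0,"ry":0,"rz":0,"hand":40},{"x":0,"y":0,"z":0,"rx":0,"ry":0,"rz":0,"hand":40}]'
python3 - <<'E'
from h import *
s=snap('wrist');P=wpts(s);st=ctrl.sense();e=st['eef_pos'];print(e,st['ee_rot'])
save(s['img'],'w3')
f,w,a=slot(P,e[:2],e[2]+4,e[2]+14);print('weight',f,a,f[:2]-e[:2])
q=P[(np.hypot(P[...,0]-e[0],P[...,1]-e[1])<25)&(abs(P[...,2]-e[2]-9)<6)];print('top z',np.median(q[:,2])-e[2],np.linalg.lstsq(np.c_[q[:,:2]-e[:2],np.ones(len(q))],q[:,2],rcond=None)[0])
q=P[(np.hypot(P[...,0]-489,P[...,1]+304)<25)&(abs(P[...,2]-114)<5)];print('head',len(q),q.mean(0) if len(q) else '',cv2.minEnclosingCircle(q[:,:2].astype(np.float32)) if len(q) else '')
E
```

```text
t: 14.87
eef_pos: [545.1, -272.4, 195.4]
ee_rot: [-3.139, 0.001, 0.74]
wrist_force: [-0.4, -0.3, -6.3]
opening: 63.0
gripper_force: 69.9
t: 15.28
eef_pos: [545.4, -271.4, 196.5]
ee_rot: [-3.14, 0.001, 0.508]
wrist_force: [1.2, 0.0, -6.0]
opening: 62.9
gripper_force: 70.0
[ 545.49847982 -271.34700751  196.67845879] [-3.14077040e+00  3.73605586e-04  5.07810227e-01]
weight [ 545.52599991 -270.5908888    33.4185596 ] -150.59103153274734 [0.02752008 0.7561187 ]
top z 8.303815377531294 [-6.73125214e-04  2.50323923e-03  2.04955787e+02]
head 520 [ 490.9523648  -301.59327357  113.95213677] ((489.8254089355469, -302.28033447265625), 12.020145416259766)
```

View pics/w3.png

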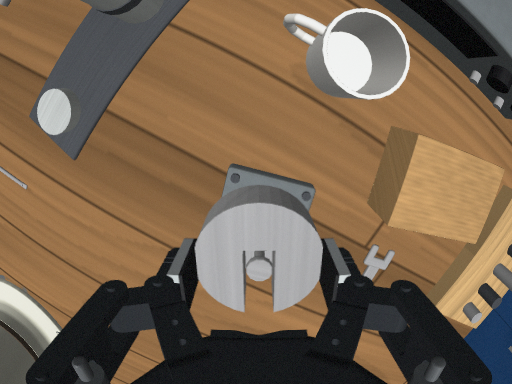

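The view shows the stem head at (258,265), lined up in the slot mouth; the weight is level with its slot at -150.6°. I'll descend beside the stem and check the height.

```bash
python3 -m jog '[{"x":0.03,"y":-0.06,"z":-3,"rx":0,"ry":0,"rz":0,"hand":40},{"x":0,"y":0,"z":-3,"rx":0,"ry":0,"rz":0,"hand":40},{"x":0,"y":0,"z":-2.5,"rx":0,"ry":0,"rz":0,"hand":40},{"x":0,"y":0,"z":-1.5,"rx":0,"ry":0,"rz":0,"hand":40},{"x":0,"y":0,"z":-0.8,"rx":0,"ry":0,"rz":0,"hand":40},{"x":0,"y":0,"z":0,"rx":0,"ry":0,"rz":0,"hand":40},{"x":0,"y":0,"z":0,"rx":0,"ry":0,"rz":0,"hand":40},{"x":0,"y":0,"z":0,"rx":0,"ry":0,"rz":0,"hand":40}]'
python3 - <<'E'
from h import *
s=snap('wrist');P=wpts(s);st=ctrl.sense();e=st['eef_pos'];print(e,st['ee_rot'])
f,w,a=slot(P,e[:2],e[2]+4,e[2]+14);print('weight',f,a,f[:2]-e[:2])
q=P[(np.hypot(P[...,0]-489,P[...,1]+304)<16)&(abs(P[...,2]-114)<5)];print('head',len(q),q.mean(0),cv2.minEnclosingCircle(q[:,:2].astype(np.float32)))
h=np.array(cv2.minEnclosingCircle(q[:,:2].astype(np.float32))[0]);d=h-f[:2]
A=np.radians(a);print('along',d@[np.cos(A),np.sin(A)],'perp(left+)',d@[-np.sin(A),np.cos(A)])
q=P[(np.hypot(P[...,0]-f[0],P[...,1]-f[1])<25)&(abs(P[...,2]-e[2]-9)<6)];print('top',np.median(q[:,2]))
E
```

```text
t: 16.0
eef_pos: [546.6, -272.6, 90.6]
ee_rot: [3.14, -0.001, 0.505]
wrist_force: [0.1, -0.9, -6.1]
opening: 63.1
gripper_force: 69.9
[ 546.56874412 -272.60893371   90.65517067] [ 3.13982549e+00 -1.00639647e-03  5.04388245e-01]
weight [ 546.59879609 -272.04402154   33.53732269] -151.29276152065052 [0.03005197 0.56491218]
head 0 [nan nan nan] ((0.0, 0.0), 0.0)
along 348.7417946832345 perp(left+) -501.15601780388033
top 99.22119455818346<stdin>:4: RuntimeWarning: Mean of empty slice.
  ret = um.true_divide(
```

Side view by numbers: the weight spans 71–99 mm, the head is at 106 mm, and the slot is aligned to about 0.5 mm. I'll slide in 40 mm, check the force, then go the rest of the way.

```bash
python3 -m jog '[{"x":-0.52,"y":-0.24,"z":0,"rx":0,"ry":0,"rz":0,"hand":40},{"x":-0.5,"y":-0.28,"z":0,"rx":0,"ry":0,"rz":0,"hand":40},{"x":-0.5,"y":-0.28,"z":0,"rx":0,"ry":0,"rz":0,"hand":40},{"x":-0.5,"y":-0.28,"z":0,"rx":0,"ry":0,"rz":0,"hand":40},{"x":-0.5,"y":-0.28,"z":0,"rx":0,"ry":0,"rz":0,"hand":40},{"x":-0.5,"y":-0.28,"z":0,"rx":0,"ry":0,"rz":0,"hand":40},{"x":-0.5,"y":-0.28,"z":0,"rx":0,"ry":0,"rz":0,"hand":40},{"x":0,"y":0,"z":0,"rx":0,"ry":0,"rz":0,"hand":40},{"x":0,"y":0,"z":0,"rx":0,"ry":0,"rz":0,"hand":40}]'
python3 -m jog '[{"x":-0.5,"y":-0.28,"z":0,"rx":0,"ry":0,"rz":0,"hand":40},{"x":-0.5,"y":-0.28,"z":0,"rx":0,"ry":0,"rz":0,"hand":40},{"x":-0.5,"y":-0.28,"z":0,"rx":0,"ry":0,"rz":0,"hand":40},{"x":0,"y":0,"z":0,"rx":0,"ry":0,"rz":0,"hand":40},{"x":0,"y":0,"z":0,"rx":0,"ry":0,"rz":0,"hand":40}]'
python3 -c "
from h import *
s=snap('scene');save(cv2.resize(s['img'][190:270,100:206],(800,604))[:600],'s4')
print(ctrl.sense()['eef_pos'])"
```

```text
t: 16.8
eef_pos: [510.6, -291.7, 89.3]
ee_rot: [3.142, -0.0, 0.503]
wrist_force: [0.1, -0.2, -5.9]
opening: 63.2
gripper_force: 70.0
t: 17.22
eef_pos: [495.5, -300.1, 89.2]
ee_rot: [-3.142, -0.0, 0.503]
wrist_force: [0.3, -0.3, -6.9]
opening: 62.8
gripper_force: 70.0
[ 495.72728593 -300.01554251   89.23234817]
```

View pics/s4.png

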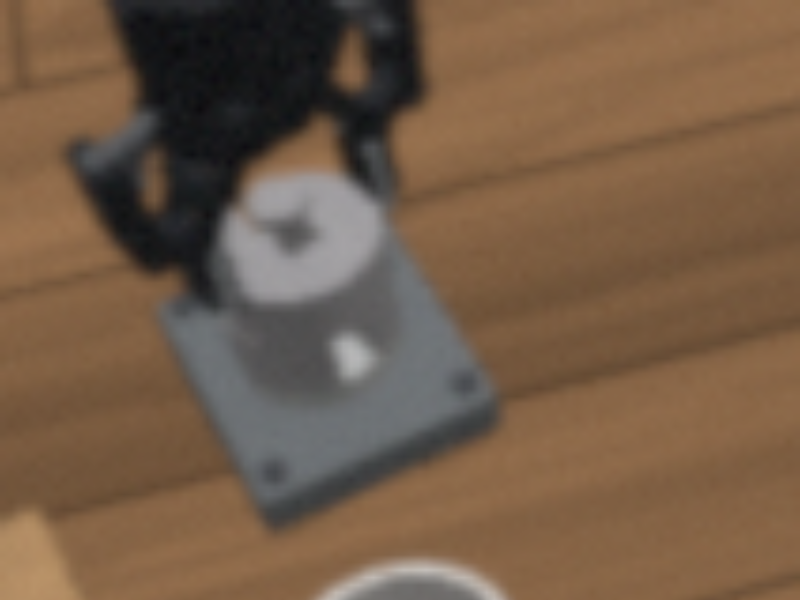

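The stem is in the slot, with its head at (295,232), and no contact force. The lower slot's opening (355,355) faces the opposite side. Final 7 mm, then lower.

```bash
python3 -m jog '[{"x":-0.3,"y":-0.17,"z":0,"rx":0,"ry":0,"rz":0,"hand":40},{"x":-0.3,"y":-0.17,"z":0,"rx":0,"ry":0,"rz":0,"hand":40},{"x":0,"y":0,"z":0,"rx":0,"ry":0,"rz":0,"hand":40},{"x":0,"y":0,"z":-0.2,"rx":0,"ry":0,"rz":0,"hand":40},{"x":0,"y":0,"z":-0.2,"rx":0,"ry":0,"rz":0,"hand":40},{"x":0,"y":0,"z":0,"rx":0,"ry":0,"rz":0,"hand":40},{"x":0,"y":0,"z":0,"rx":0,"ry":0,"rz":0,"hand":40}]'
python3 -m jog '[{"x":0,"y":0,"z":-0.07,"rx":0,"ry":0,"rz":0,"hand":40},{"x":0,"y":0,"z":0,"rx":0,"ry":0,"rz":0,"hand":40},{"x":0,"y":0,"z":0,"rx":0,"ry":0,"rz":0,"hand":40}]'
python3 -m jog '[{"x":0,"y":0,"z":-0.07,"rx":0,"ry":0,"rz":0,"hand":40},{"x":0,"y":0,"z":0,"rx":0,"ry":0,"rz":0,"hand":40},{"x":0,"y":0,"z":0,"rx":0,"ry":0,"rz":0,"hand":40}]'
```

```text
t: 17.85
eef_pos: [489.7, -303.1, 84.9]
ee_rot: [-3.141, 0.0, 0.504]
wrist_force: [-0.0, -0.5, -6.2]
opening: 62.7
gripper_force: 70.0
t: 18.1
eef_pos: [489.8, -303.3, 84.4]
ee_rot: [-3.141, -0.0, 0.504]
wrist_force: [0.7, 0.6, -6.7]
opening: 63.3
gripper_force: 70.0
t: 18.35
eef_pos: [489.8, -303.3, 83.9]
ee_rot: [3.141, -0.0, 0.504]
wrist_force: [0.4, 0.0, -4.8]
opening: 63.5
gripper_force: 70.1
```

```bash
python3 -m jog '[{"x":0,"y":0,"z":-0.05,"rx":0,"ry":0,"rz":0,"hand":40},{"x":0,"y":0,"z":0,"rx":0,"ry":0,"rz":0,"hand":40},{"x":0,"y":0,"z":0,"rx":0,"ry":0,"rz":0,"hand":40}]'
python3 -m jog '[{"x":0,"y":0,"z":-0.04,"rx":0,"ry":0,"rz":0,"hand":40},{"x":0,"y":0,"z":0,"rx":0,"ry":0,"rz":0,"hand":40},{"x":0,"y":0,"z":0,"rx":0,"ry":0,"rz":0,"hand":40}]'
```

```text
t: 18.6
eef_pos: [489.9, -303.4, 83.8]
ee_rot: [3.141, -0.0, 0.504]
wrist_force: [-3.7, 3.0, 4.7]
opening: 63.2
gripper_force: 71.1
t: 18.85
eef_pos: [489.9, -303.4, 83.7]
ee_rot: [3.141, -0.0, 0.504]
wrist_force: [-5.4, 3.5, 10.7]
opening: 63.2
gripper_force: 71.7
```

Seated. Release, rise clear, and verify.

```bash
python3 -m jog '[{"x":0,"y":0,"z":0.05,"rx":0,"ry":0,"rz":0,"hand":60},{"x":0,"y":0,"z":0,"rx":0,"ry":0,"rz":0,"hand":100},{"x":0,"y":0,"z":0,"rx":0,"ry":0,"rz":0,"hand":100},{"x":0,"y":0,"z":0,"rx":0,"ry":0,"rz":0,"hand":100},{"x":0,"y":0,"z":0,"rx":0,"ry":0,"rz":0,"hand":100},{"x":0,"y":0,"z":0,"rx":0,"ry":0,"rz":0,"hand":100},{"x":0,"y":0,"z":1,"rx":0,"ry":0,"rz":0,"hand":100},{"x":0,"y":0,"z":3,"rx":0,"ry":0,"rz":0,"hand":100},{"x":0,"y":0,"z":4,"rx":0,"ry":0,"rz":0,"hand":100},{"x":0,"y":0,"z":4,"rx":0,"ry":0,"rz":0,"hand":100},{"x":0,"y":0,"z":0,"rx":0,"ry":0,"rz":0,"hand":100},{"x":0,"y":0,"z":0,"rx":0,"ry":0,"rz":0,"hand":100}]'
python3 - <<'E'
from h import *
s=snap('wrist');P=wpts(s);print(ctrl.sense()['eef_pos'])
f,w,a=slot(P,(489.8,-303),86,98);print('weight',f,a)
q=P[(np.hypot(P[...,0]-489,P[...,1]+304)<16)&(abs(P[...,2]-114)<5)]
if len(q):print('head',len(q),cv2.minEnclosingCircle(q[:,:2].astype(np.float32)))
q=P[(np.hypot(P[...,0]-490,P[...,1]+303)<30)&(abs(P[...,2]-92)<8)];print('top',np.median(q[:,2]))
Q=pts(snap('scene'));f,w,a=slot(Q,(489.8,-303),86,98);print('scene weight',f,a)
q=Q[(np.hypot(Q[...,0]-656,Q[...,1]+55)<19)&(Q[...,2]>160)];print('cap z',np.percentile(q[:,2],50))
save(s['img'],'w5')
E
```

```text
t: 19.85
eef_pos: [490.5, -303.8, 206.7]
ee_rot: [3.137, -0.002, 0.504]
wrist_force: [-0.7, -0.1, -0.8]
opening: 85.3
gripper_force: 0.0
[ 489.92528874 -303.38542283  204.587307  ]
weight [ 489.70004811 -302.97406641   33.10171991] -152.279226466016
head 636 ((489.3924560546875, -302.4569091796875), 11.841979026794434)
top 92.38318335961465
scene weight [ 490.09374971 -303.36576653   33.23635839] -168.05750885278852
cap z 192.44676189878828
```

View pics/w5.png

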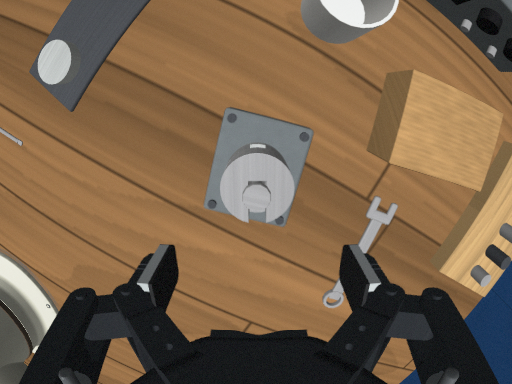

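The weight lies flat around the stem (head at (256,195)), its slot down towards (257,215) and the lower slot at the far side (258,147). Its centre is within about 1 mm of the stem, and the robot is clear.

```bash
python3 -c "from rig import ctrl;print(ctrl.hand_in())"
```

```text
the job is handed in; nothing more can be done
None
```

The job is done and handed in at about 20 s of the 72 s: the cap was pressed to its stop and sprang back with the weight on the pedestal, and the weight now lies flat on the lower one, within about 1 mm of the stem axis, slot facing opposite. The hand-in call returned no verdict.

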